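Kick the sprung backstop over and dock the radio

TASK

Push the service cradle's sprung backstop away from the robot, past its over-centre point, until it snaps over to its rear stop. Then slide the radio back along the bed until it sits squarely home against both rubber bumpers and keeps the contact button between them pressed in. Push gently all through: do not force the backstop or jam the radio against it, or it will kick loose, and leave the other things on the bench alone.

Things in the scene. Friction and masses are not known exactly. Their poses are not given: they have to be found in the camera images.
- cradle: aluminium service cradle screwed to the bench: a flat bed 270 x 150 mm, 12 mm thick. Origin on the bench surface straight under the hinge line of the backstop; +x points away from the radio to the rear (away from the robot), y along the hinge, z up. The bed runs from x = -220 mm to x = +50 mm. It has no side rails. A low coil tension spring (below 45 mm) runs beside its left edge.
- hinge (a point): middle of the backstop's hinge line, 22 mm above the bench. The backstop is a steel ladder-shaped stand, 127 mm long. Axes (they turn with it): z up along it, y along the hinge, x out of its rear. Legs 10 mm wide at y = -45 and +45 mm, a cross bar at the top (point bar), a strip with two rubber bumpers at z = 35 mm (see joint button). Never press it with over 16 N: rise and fall with the bar.
- backstop (a joint): backstop angle: 0 = front stop, leaning 0.50 rad to the robot (start); grows to the rear; 0.80 = rear stop, leaning 0.30 rad back. A spring holds it at both. Over-centre point 0.50: short of it it springs back; past 0.56 it snaps to the rear stop by itself. The bar takes 7 to 9 N at first along its arc (more if pushed level: it rubs), then less. At the rear stop 11 N at the bumpers kicks it loose.
- bar (a point): middle of the backstop's cross bar, a round steel rod of 14 mm diameter and 116 mm length along the cradle's y, 120 mm from the hinge: 127 mm above the bench at the start, 142 mm at its highest, 137 mm at the rear stop. On its way it travels 93 mm to the rear. The space in front of and below it is free down to the radio's top.
- button (a joint): sprung brass contact button between the bumpers (balls of 8 mm radius, y = -30 and +30 mm), 0 = out, 0.005 m = level with them, over 0.003 = home; under 1 N. The bumper strip is screwed out by a setting that varies and is not measured: with the stand at its rear stop the bumpers' fronts lie anywhere from x = -11 to -30 mm in the cradle's frame, 60 to 66 mm up. Limit: radio on bumpers 8 N.
- radio_mid (a point): centre of the radio, a plain grey metal box with a black flat front panel: 80 mm deep (x), 110 mm wide (y), 62 mm high, 0.38 to 0.77 kg. It stands loose on the bed in front of the backstop, its top 74 mm above the bench; front panel to -x, rear face to +x, z up. It slides on the bed under 1.5 to 5 N.
- radio_rear (a point): middle of the radio's plain rear face (31 mm above the bed), which is to rest against the bumpers; same axes as the radio.
- mic: bystander: black hand microphone, 55 x 75 x 28 mm, lying on the bench to the left; origin at the centre of its underside.
- carton: bystander: small open cardboard carton, 160 x 120 x 90 mm, on the left; origin at the centre of its underside.
- jar: bystander: clear jar, 60 mm across, 75 mm high, on the right; origin at the centre of its underside.
- driver: bystander: screwdriver lying on the bench on the right.
There are look-alikes about, which are no part of the job. Leave any red or turquoise look-alike of the part that bears radio_mid alone.

How it is judged:
By the outcome, as a careful person would: the job done as asked, in the order asked, and still so for the second after the job is handed in, with the robot touching nothing.
It also fails if it takes over 72 s, if anything falls off the work surface, if the arm or the gripper's body presses on something with over 40 N, if the wrist force passes 120 N, or if a joint passes its speed limit or range.

ROBOT

A 7-joint arm with a two-finger parallel gripper is mounted at the origin on the work surface. World frame = base frame: x ahead of the robot, y to its left, z up, the work surface at z = 0. Lengths are in m, angles in rad, forces in N, time in s.
With the tool pointing down it reaches from about 0.4 to 0.85 m from the base axis. Payload 4.4 kg.
Tool frame: the origin (TCP) lies midway between the tips of the shut fingers; the grasp point (between the pads) lies ctrl.tcp_to_grasp behind it (ctrl.tcp_to_grasp is the distance from the TCP to the grasp point, in m); x points along the fingers, y is the direction in which the jaws open and shut, and the axes are right-handed (so a half turn about x gives the same grasp; the last joint's range is limited). The gripper opens to 94 mm and grips with 3 to 60 N. Pads are 16 mm wide; open, the fingers measure 119 mm over their backs; the gripper's body (75 mm by 177 mm) begins 78 mm behind the grasp point.
Start: joints at [-1.357, 0.628, 0.038, 1.517, -0.027, 0.996, -0.02], TCP at [0.179, 0.625, 0.205] pointing down, gripper open.
Joint ranges: [-3.06, 3.06], [-0.37, 2.12], [-1.25, 1.32], [0.18, 2.47], [-1.1, 4.24], [0.23, 1.98], [-2.94, 2.94]. Speed limits (rad/s): [2.57, 2.57, 3.14, 3.14, 3.14, 3.14, 3.14].

INTERFACE

Orientations are given as a unit quaternion [x, y, z, w].
In Python, from workcell import ctrl gives the robot as it stands.
- The arm moves only by the tool apply_moves, never from a script. Its argument "targets" is one flat list of numbers, 6 for each row, row after row: the shift along the tool's x, y, z in cm, then the turn, a rotation vector about the tool's x, y, z in degrees. In form: [dx, dy, dz, rx, ry, rz, dx, dy, dz, rx, ry, rz, ...]. A call has exactly 5 rows; each row shifts and turns the commanded pose from where the row before left it, along the tool's axes as they then stand; what a row does not reach is not made up. A row lasts 1/12 s, in which the tool goes at most 41.7 mm and 7.16 degrees, less where a joint would pass 70% of its speed; a pose out of reach is approached as far as the arm can. A call is refused whole if a number of a shift passes 4.17 or a number of a turn 7.16, either way. A call with a gripper value outside its range is refused whole. "gripper" is the finger opening in cm, from 0 to 9.4, set as the call begins (left out, the last holds). The fingers move at their own pace and stop on an object; "grip_force" is the grip in N (left out, the last holds). Time passes only in rows, so rows that do not move let the fingers close, or fill a call up. It gives the time, the measured TCP pose, the force and the opening at its end, in the units of the state.
- ctrl.read_state(): the state, without advancing time (a new reading comes with each control period).
- ctrl.snapshot(name): name is "side" or "top"; returns a dict with "image" (480x640x3 uint8, red, green, blue), "z_map" (480x640 float32, m along the optical axis (not along the pixel's ray), 0 where there is no reading), "vfov" (degrees; the focal length in pixels is half the picture's height over the tangent of half this angle, whatever the lens; pixels are square), "cx", "cy" (the principal point, pixels), "D" ([k1, k2, p1, p2, k3] as OpenCV has them; the pictures are not rectified), "rvec" (rotation vector, rad) and "tvec" (3), from world to camera coordinates, as OpenCV has them. Camera axes: x right, y down, z forward; pixel columns grow to the right and rows downward; lengths in m; the calibration is good to about 2 mm. A picture is of the moment at which its call begins.
- ctrl.close_job(): hands the job in, once; it reports no verdict.
Trained networks look in a picture, given as the dict that the camera call returned (one of the last four; its "shot" number tells which), for a name from the list of things; names that differ only in an ending like _2 or _b are one class to them, and where a whole thing is asked for, a point or a joint stands for the part that bears it (a point fixed in the world has none). Each returns a list of dicts, best first, with "conf" (0 to 1); they miss things now and then, are a little off and sometimes report something else, mostly with a low value. They report only what shows in the picture. A call takes as long as a camera call. They do not tell look-alikes from the thing itself.
- ctrl.search_frame(picture, thing): "centre" ([x, y, z] in m, in the coordinates of the camera as it stood for that picture, good to about 4 mm: the middle of the surface that is visible of it).
- ctrl.regions_of(picture, thing): "region" (480x640 bool, what is visible of it).
- ctrl.pinpoint(picture, thing): "centre" ([x, y, z] in m, in the coordinates of the camera as it stood for that picture, good to about 4 mm: a listed point, or the origin of a listed thing).
The state is a dict: "time_s": time; "joint_pos": joint angles; "joint_velocities": joint speeds; "effort": joint torques, N m; "tcp_pos": TCP position; "tcp_rot": TCP orientation; "contact_force": force on the tool from outside, world axes, zero at the start; "ft_torque": the same for the moment, N m; "finger_gap": finger opening in m.
Only numpy, scipy, OpenCV 4.12 (cv2) and the standard library are available. Lean on these libraries where they do the work, as an engineer would, in place of code of your own. Each camera call takes 0.05 s, during which the arm holds its last target. There are 200 camera calls.

## Working session

There is one attempt and no reset: what is moved stays moved. The work goes in short steps, Python scripts to look and compute and a tool call to move; the robot and the scene stay as the last step left them, time stands still between calls to the robot, and variables do not carry over. Pictures are saved under pics/ and viewed, on a budget of 10 in all, crops included, one or two more only if the job needs it, and the job is handed in when it is done.

Besides the shell and the picture viewer there is one more tool, called after ">>>" by a JSON object that holds its "method" and its "body". apply_moves: Moves the arm, as the interface text tells. Its arguments: {"type":"object","properties":{"targets":{"type":"array"},"gripper":{"type":"number"},"grip_force":{"type":"number"}},"required":["targets"]}

```bash
ls; mkdir -p pics
cat > h.py <<'E'
import numpy as np, cv2
from workcell import ctrl
from scipy.spatial.transform import Rotation as R
def w(p,c):
    M=R.from_rotvec(np.ravel(p['rvec'])).as_matrix(); return M.T@(np.asarray(c)-np.ravel(p['tvec']))
def K(p):
    f=240/np.tan(np.radians(p['vfov'])/2); return np.array([[f,0,p['cx']],[0,f,p['cy']],[0,0,1.]])
def px(p,X):
    q,_=cv2.projectPoints(np.array([X],float),np.ravel(p['rvec']),np.ravel(p['tvec']),K(p),np.ravel(p['D'])); return q[0,0]
def cloud(p,mask):
    v,u=np.nonzero(mask&(p['z_map']>0)); z=p['z_map'][v,u]
    n=cv2.undistortPoints(np.stack([u,v],1).astype(np.float64)[:,None],K(p),np.ravel(p['D']))[:,0]
    C=np.c_[n*z[:,None],z]
    M=R.from_rotvec(np.ravel(p['rvec'])).as_matrix(); return (C-np.ravel(p['tvec']))@M, u, v
def save(p,n): cv2.imwrite('pics/'+n,p['image'][:,:,::-1])
E
python3 - <<'E'
from h import *
print(ctrl.read_state()); print(ctrl.tcp_to_grasp)
ims=[]
for c in('side','top'):
    p=ctrl.snapshot(c); save(p,c+'0.png'); ims.append(p['image'])
    print(c,p['vfov'],p['D'],'cam at',w(p,[0,0,0]).round(3))
    for t in('cradle','hinge','bar','radio_mid','radio_rear','mic','carton','jar','driver'):
        for r in ctrl.pinpoint(p,t)[:4]:
            X=w(p,r['centre']); print(c,t,round(r['conf'],2),X.round(4),px(p,X).round())
E
```

```text
pics
{'time_s': 0.0, 'joint_pos': array([-1.35681314,  0.62929812,  0.03844215,  1.51836717, -0.02701546,
        0.99627854, -0.02004525]), 'joint_velocities': array([ 1.09882557e-04, -7.53517925e-04, -1.60192249e-03, -2.04180965e-04,
       -2.14341281e-03,  2.28393979e-03,  6.10999358e-05]), 'effort': array([ 8.93680317e-04, -5.49739087e+01,  1.14330176e+00, -1.86620110e+01,
       -5.24754985e-02,  2.38534226e-02,  1.24983371e-04]), 'tcp_pos': array([0.17928106, 0.62409955, 0.20458549]), 'tcp_rot': array([ 0.09797248,  0.70028351, -0.09925706,  0.70010888]), 'contact_force': array([-0.63088541, -0.46185989,  0.32821832]), 'ft_torque': array([ 0.00283594,  0.01120544, -0.02186742]), 'finger_gap': 0.09427083417653455}
0.0188
side 45.409079755149484 [-0.02207269  0.          0.          0.          0.        ] cam at [ 0.006 -0.974  0.913]
side hinge 0.95 [0.6533 0.0103 0.0198] [347. 249.]
side bar 0.72 [0.5955 0.0028 0.1232] [329. 224.]
side radio_mid 0.93 [ 0.5308 -0.0196  0.0412] [311. 264.]
side radio_mid 0.67 [0.4624 0.1985 0.0308] [248. 232.]
side radio_mid 0.65 [ 0.7392 -0.24
[... 980 characters left out ...]
002  0.1223] [314. 208.]
top radio_mid 0.95 [ 0.5289 -0.0195  0.0417] [325. 254.]
top radio_mid 0.83 [ 0.3673 -0.1912  0.032 ] [414. 339.]
top radio_mid 0.73 [0.4628 0.2014 0.0307] [211. 286.]
top radio_mid 0.2 [ 0.5974 -0.0006  0.123 ] [316. 208.]
top radio_rear 0.97 [ 0.5719 -0.0207  0.0395] [326. 232.]
top radio_rear 0.9 [ 0.7746 -0.2346  0.0289] [430. 140.]
top radio_rear 0.73 [ 0.3891 -0.2212  0.0325] [429. 328.]
top radio_rear 0.64 [0.4941 0.2233 0.0288] [201. 270.]
top mic 0.93 [ 0.4217  0.3683 -0.0033] [132. 306.]
top carton 0.9 [0.6022 0.3662 0.004 ] [139. 218.]
top jar 0.97 [ 6.022e-01 -3.185e-01 -1.000e-04] [470. 224.]
top driver 0.64 [ 4.608e-01 -3.817e-01  1.000e-04] [504. 293.]
```

Run:
```python
from h import *
S=ctrl.snapshot('side'); p=ctrl.snapshot('top')
a=cv2.resize(S['image'][190:350,230:450],(550,400)); b=cv2.resize(p['image'][150:310,180:400],(550,400))
cv2.imwrite('pics/c1.png',np.hstack([cv2.resize(a,(400,291)),cv2.resize(b,(400,291))])[:,:,::-1])
for n,q in(('side',S),('top',p)):
    P,u,v=cloud(q,np.ones((480,640),bool))
    ok=(abs(P[:,0]-.6)<.2)&(abs(P[:,1])<.13)
    P=P[ok]
    for nm,lo,hi,xl,xh in(('radiotop',.068,.080,.45,.6),('bar',.112,.142,.55,.65),('bed',.008,.017,.40,.75)):
        k=P[(P[:,2]>lo)&(P[:,2]<hi)&(P[:,0]>xl)&(P[:,0]<xh)]
        if len(k)<20: print(nm,len(k)); continue
        r=cv2.minAreaRect((k[:,:2]*1000).astype(np.float32))
        print(n,nm,len(k),r,k.mean(0).round(4), 'boxpts',cv2.boxPoints(r).round().tolist())
for q in(S,p):
    for r in ctrl.pinpoint(q,'bar')[:1]+ctrl.pinpoint(q,'hinge')[:1]+ctrl.pinpoint(q,'cradle')[:1]: print(w(q,r['centre']).round(4),r['conf'])
```

```text
side radiotop 961 ((527.9508666992188, -22.029537200927734), (83.76192474365234, 115.97108459472656), 2.4912726879119873) [ 0.5272 -0.0258  0.0722] boxpts [[484.0, 34.0], [489.0, -82.0], [572.0, -78.0], [567.0, 38.0]]
side bar 223 ((595.3012084960938, -0.09611129760742188), (16.82364845275879, 119.96736145019531), 9.409674644470215) [ 0.5949 -0.0049  0.1292] boxpts [[577.0, 58.0], [597.0, -61.0], [613.0, -58.0], [594.0, 60.0]]
side bed 1884 ((569.7542114257812, -6.577720642089844), (273.30010986328125, 154.3153839111328), 10.12612247467041) [ 0.5456 -0.0254  0.0109] boxpts [[422.0, 45.0], [449.0, -107.0], [718.0, -59.0], [691.0, 93.0]]
top radiotop 2471 ((529.4599609375, -20.90372085571289), (81.0516586303711, 110.0185317993164), 0.8696122765541077) [ 0.5289 -0.0212  0.0737] boxpts [[488.0, 33.0], [490.0, -77.0], [571.0, -75.0], [569.0, 35.0]]
top bar 495 ((599.34326171875, 2.0611305236816406), (18.966968536376953, 115.0722427368164), 10.502443313598633) [0.5961 0.0016 0.132 ] boxpts [[580.0, 57.0], [601.0, -56.0], [619.0, -53.0], [598.0, 60.0]]
top bed 5416 ((568.6412353515625, 5.4409637451171875), (270.62396240234375, 167.82388305664062), 10.589187622070312) [0.5596 0.0016 0.0118] boxpts [[420.0, 63.0], [451.0, -102.0], [717.0, -52.0], [686.0, 113.0]]
[0.5976 0.0015 0.1244] 0.63
[0.6547 0.0086 0.0219] 0.58
[ 0.5286 -0.0214  0.0454] 0.64
[0.6001 0.0013 0.1234] 0.58
[0.652  0.0126 0.0223] 0.71
[ 0.6543  0.012  -0.0011] 0.8
```

View pics/top0.png

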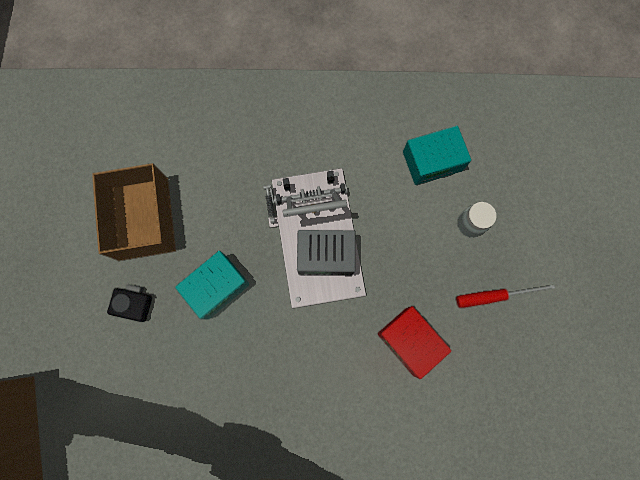

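View pics/c1.png

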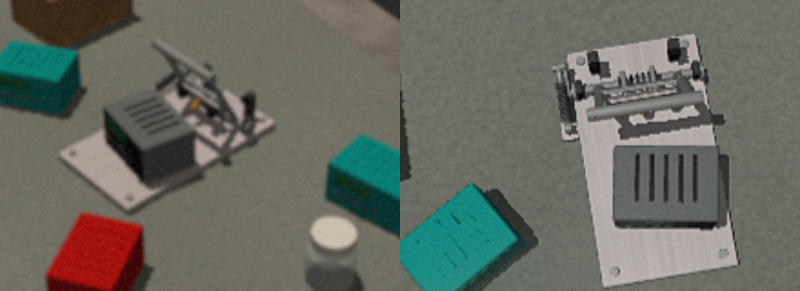

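```bash
cat >> h.py <<'E'
H=np.array([.6543,.0115]); YAW=np.radians(10.3)
cx_=np.array([np.cos(YAW),np.sin(YAW)]); cy_=np.array([-np.sin(YAW),np.cos(YAW)])
def toW(x,y,z): return np.r_[H+x*cx_+y*cy_,z]
def toC(P): d=np.asarray(P)[:2]-H; return np.r_[d@cx_,d@cy_,P[2]].round(4)
def tgt(flip):  # tool x down, tool y = +-cradle y
    y=np.r_[cy_,0]*flip; x=np.array([0,0,-1.]); return R.from_matrix(np.c_[x,y,np.cross(x,y)])
def plan(x,y,z,flip):
    s=ctrl.read_state(); T=R.from_quat(s['tcp_rot']); W=toW(x,y,z)
    print('t',s['time_s'],'tcpC',toC(s['tcp_pos']),'F',s['contact_force'].round(1),'gap',round(s['finger_gap'],3))
    print('shift cm (tool now)',(T.inv().apply(W-s['tcp_pos'])*100).round(2),'shift (tool final)',(tgt(flip).inv().apply(W-s['tcp_pos'])*100).round(2),'turn deg',np.degrees((T.inv()*tgt(flip)).as_rotvec()).round(2))
E
python3 - <<'E'
from h import *
print(R.from_quat(ctrl.read_state()['tcp_rot']).as_matrix().round(3))
for f in(1,-1): print(tgt(f).as_matrix().round(3)); plan(-.085,0,.2,f)
E
```

```text
[[-0.     0.276  0.961]
 [ 0.     0.961 -0.276]
 [-1.     0.    -0.   ]]
[[ 0.    -0.179  0.984]
 [ 0.     0.984  0.179]
 [-1.     0.     0.   ]]
t 1.4 tcpC [-0.3575  0.6883  0.2055] F [ 0.4  1.  -0.1] gap 0.094
shift cm (tool now) [  0.55 -49.59  54.95] shift (tool final) [  0.55 -68.83  27.25] turn deg [-26.33  -0.    -0.  ]
[[-0.     0.179 -0.984]
 [ 0.    -0.984 -0.179]
 [-1.     0.    -0.   ]]
t 1.4 tcpC [-0.3575  0.6883  0.2055] F [ 0.4  1.  -0.1] gap 0.094
shift cm (tool now) [  0.55 -49.59  54.95] shift (tool final) [  0.55  68.83 -27.25] turn deg [153.67  -0.     0.  ]
```

>>> {"method": "apply_moves", "body": {"targets": [0,0,3,-5.27,0,0,0,-1,3,-5.27,0,0,0,-2,3,-5.27,0,0,0,-2,3,-5.27,0,0,0,-3,3,-5.27,0,0], "gripper": 0}}

```text
time_s: 1.82
tcp_pos: [0.326, 0.5317, 0.2055]
tcp_rot: [-0.065, 0.704, 0.066, 0.704]
contact_force: [0.2, 0.4, -1.3]
finger_gap: 0.0641
```

>>> {"method": "apply_moves", "body": {"targets": [0,-3.5,1.5,0,0,0,0,-3.5,1.5,0,0,0,0,-3.5,1.5,0,0,0,0,-3.5,1.5,0,0,0,0,-3.5,1.5,0,0,0]}}

```text
time_s: 2.23
tcp_pos: [0.4318, 0.371, 0.2057]
tcp_rot: [-0.063, 0.704, 0.064, 0.704]
contact_force: [0.1, -0.1, 0.0]
finger_gap: 0.0309
```

```bash
python3 -c "
from h import *
plan(-.09,0,.2,1)"
```

```text
t 2.2333 tcpC [-0.1546  0.3935  0.2057] F [ 0.1 -0.1  0. ] gap 0.031
shift cm (tool now) [  0.56 -39.35   6.46] shift (tool final) [  0.57 -39.35   6.46] turn deg [ 0.01  0.02 -0.01]
```

>>> {"method": "apply_moves", "body": {"targets": [0,-3.6,1,0,0,0,0,-3.6,1,0,0,0,0,-3.6,1,0,0,0,0,-3.6,1,0,0,0,0,-3.6,1,0,0,0]}}

```text
time_s: 2.65
tcp_pos: [0.513, 0.2028, 0.2057]
tcp_rot: [-0.064, 0.704, 0.064, 0.704]
contact_force: [1.1, 0.3, 0.3]
finger_gap: 0.0006
```

>>> {"method": "apply_moves", "body": {"targets": [0,-3.6,1,0,0,0,0,-3.6,0.4,0,0,0,0,-3.6,0,0,0,0,0,-3.6,0,0,0,0,0,-3.6,0,0,0,0]}}

```text
time_s: 3.07
tcp_pos: [0.5585, 0.0281, 0.2056]
tcp_rot: [-0.064, 0.704, 0.064, 0.704]
contact_force: [0.6, 0.1, -0.6]
finger_gap: 0.0007
```

```bash
python3 -c "
from h import *
plan(-.09,0,.108,1)"
```

```text
t 3.0667 tcpC [-0.0912  0.0334  0.2056] F [ 0.6  0.1 -0.6] gap 0.001
shift cm (tool now) [ 9.76 -3.34  0.12] shift (tool final) [ 9.76 -3.34  0.12] turn deg [0.01 0.02 0.  ]
```

>>> {"method": "apply_moves", "body": {"targets": [2,-1.65,0,0,0,0,2.4,-1.65,0,0,0,0,2.4,0,0,0,0,0,2.0,0,0,0,0,0,0.9,0,0,0,0,0]}}

```text
time_s: 3.48
tcp_pos: [0.5627, -0.0031, 0.1061]
tcp_rot: [-0.063, 0.706, 0.063, 0.703]
contact_force: [0.1, 0.8, -0.1]
finger_gap: 0.001
```

>>> {"method": "apply_moves", "body": {"targets": [0,0,0.5,0,0,0,0,0,0.4,0,0,0,0,0,0.2,0,0,0,0,0,0.2,0,0,0,0,0,0,0,0,0]}}

```text
time_s: 3.9
tcp_pos: [0.5784, 0.0002, 0.1096]
tcp_rot: [-0.064, 0.703, 0.064, 0.705]
contact_force: [0.0, 0.1, 0.1]
finger_gap: 0.0005
```

Run:
```python
from h import *
plan(-.0725,0,.108,1)
S=ctrl.snapshot('side'); cv2.imwrite('pics/s2.png',cv2.resize(S['image'][150:310,220:440],(660,480))[:,:,::-1])
```

```text
t 3.9 tcpC [-0.0767  0.0025  0.1096] F [0.  0.1 0.1] gap 0.0
shift cm (tool now) [ 0.16 -0.25  0.42] shift (tool final) [ 0.16 -0.25  0.42] turn deg [0.05 0.15 0.02]
```

View pics/s2.png

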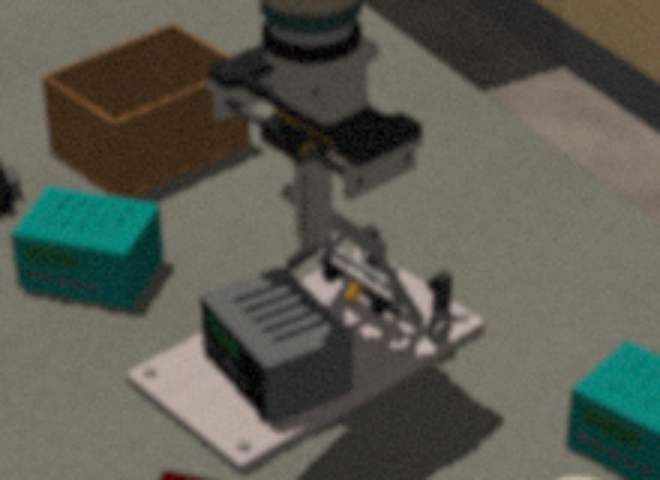

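>>> {"method": "apply_moves", "body": {"targets": [0,0,0.2,0,0,0,0,0,0.15,0,0,0,-0.07,0,0.15,0,0,0,-0.1,0,0.2,0,0,0,0,0,0,0,0,0]}}

```text
time_s: 4.37
tcp_pos: [0.58, 0.0003, 0.109]
tcp_rot: [-0.064, 0.707, 0.063, 0.701]
contact_force: [-7.5, -0.7, -0.4]
finger_gap: 0.0006
```

>>> {"method": "apply_moves", "body": {"targets": [-0.1,0,0.18,0,0,0,-0.1,0,0.18,0,0,0,-0.1,0,0.18,0,0,0,-0.1,0,0.18,0,0,0,-0.1,0,0.18,0,0,0]}}

```text
time_s: 4.78
tcp_pos: [0.5884, 0.0019, 0.1138]
tcp_rot: [-0.064, 0.707, 0.063, 0.701]
contact_force: [-7.3, -0.8, -0.6]
finger_gap: 0.0005
```

```bash
python3 -c "
from h import *
plan(-.0725,0,.108,1)"
```

```text
t 4.7833 tcpC [-0.0665  0.0024  0.1138] F [-7.3 -0.8 -0.6] gap 0.0
shift cm (tool now) [ 0.59 -0.24 -0.59] shift (tool final) [ 0.58 -0.24 -0.6 ] turn deg [ 0.   -0.52 -0.03]
```

>>> {"method": "apply_moves", "body": {"targets": [-0.11,0,0.25,0,0,0,-0.1,0,0.25,0,0,0,-0.1,0,0.25,0,0,0,-0.1,0,0.25,0,0,0,-0.09,0,0.25,0,0,0]}}

```text
time_s: 5.2
tcp_pos: [0.6019, 0.0044, 0.1197]
tcp_rot: [-0.064, 0.707, 0.063, 0.702]
contact_force: [-6.2, -0.3, 3.8]
finger_gap: 0.0006
```

>>> {"method": "apply_moves", "body": {"targets": [-0.09,0,0.27,0,0,0,-0.09,0,0.27,0,0,0,-0.08,0,0.27,0,0,0,-0.08,0,0.27,0,0,0,-0.07,0,0.27,0,0,0]}}

```text
time_s: 5.62
tcp_pos: [0.6179, 0.0074, 0.1243]
tcp_rot: [-0.064, 0.705, 0.064, 0.704]
contact_force: [-3.2, 0.1, 2.9]
finger_gap: 0.0007
```

```bash
python3 -c "
from h import *
plan(-.0,0,.125,1)"
```

```text
t 5.6167 tcpC [-0.0365  0.0025  0.1243] F [-3.2  0.1  2.9] gap 0.001
shift cm (tool now) [-0.07 -0.25  3.65] shift (tool final) [-0.07 -0.25  3.65] turn deg [ 0.02 -0.06 -0.02]
```

>>> {"method": "apply_moves", "body": {"targets": [-0.05,0,0.3,0,0,0,-0.05,0,0.3,0,0,0,-0.04,0,0.3,0,0,0,-0.03,0,0.3,0,0,0,-0.02,0,0.3,0,0,0]}}

```text
time_s: 6.03
tcp_pos: [0.6341, 0.0101, 0.1262]
tcp_rot: [-0.064, 0.704, 0.064, 0.705]
contact_force: [-0.5, 0.8, -0.1]
finger_gap: 0.0005
```

>>> {"method": "apply_moves", "body": {"targets": [-0.01,0,0.3,0,0,0,0,0,0.3,0,0,0,0,0,0.3,0,0,0,0,0,0.3,0,0,0,0,0,0.2,0,0,0]}}

```text
time_s: 6.45
tcp_pos: [0.6475, 0.0126, 0.1262]
tcp_rot: [-0.064, 0.704, 0.064, 0.704]
contact_force: [-0.6, -0.1, -0.8]
finger_gap: 0.0003
```

Run:
```python
from h import *
plan(-.06,0,.2,1)
S=ctrl.snapshot('side'); cv2.imwrite('pics/s3.png',cv2.resize(S['image'][150:310,220:440],(660,480))[:,:,::-1])
for r in ctrl.pinpoint(S,'bar')[:2]: print(toC(w(S,r['centre'])),r['conf'])
```

```text
t 6.45 tcpC [-0.0065  0.0023  0.1262] F [-0.6 -0.1 -0.8] gap 0.0
shift cm (tool now) [-7.38 -0.23 -5.35] shift (tool final) [-7.38 -0.23 -5.35] turn deg [0.02 0.04 0.  ]
[0.0377 0.0023 0.1325] 0.82
```

View pics/s3.png

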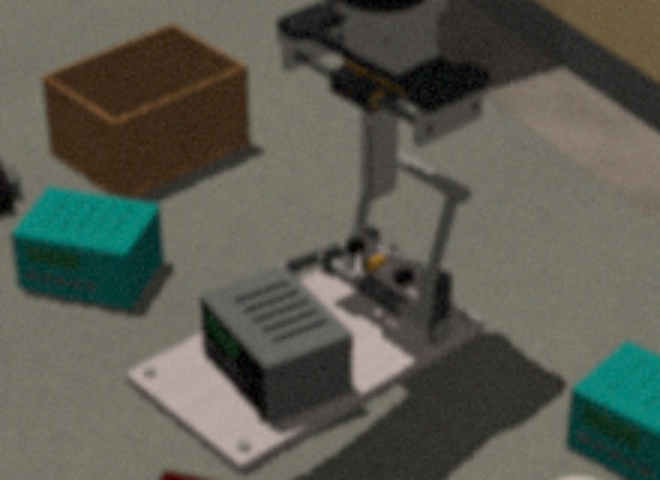

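>>> {"method": "apply_moves", "body": {"targets": [0,-0.15,-3,0,0,0,-0.6,-0.15,-4,0,0,0,-0.6,-0.15,-4,0,0,0,-0.6,-0.15,-4,0,0,0,-0.6,-0.15,-4,0,0,0], "gripper": 7}}

```text
time_s: 6.97
tcp_pos: [0.4592, -0.0292, 0.1505]
tcp_rot: [-0.064, 0.704, 0.064, 0.704]
contact_force: [0.1, 0.3, -0.2]
finger_gap: 0.03
```

>>> {"method": "apply_moves", "body": {"targets": [0,0,-0.5,0,-1,0,0,0,0,0,-1,0,0,0,0,0,-1,0,0,0,0,0,0,0,0,0,0,0,0,0]}}

```text
time_s: 7.38
tcp_pos: [0.4564, -0.0299, 0.1505]
tcp_rot: [-0.062, 0.686, 0.065, 0.722]
contact_force: [0.0, -0.6, -0.5]
finger_gap: 0.0638
```

Run:
```python
from h import *
plan(-.2,-.005,.045,1)
p=ctrl.snapshot('top')
P,u,v=cloud(p,np.ones((480,640),bool))
k=P[(abs(P[:,0]-.53)<.1)&(abs(P[:,1]+.02)<.1)&(P[:,2]>.068)&(P[:,2]<.08)]
r=cv2.minAreaRect((k[:,:2]*1000).astype(np.float32)); print(len(k),r,toC(np.r_[np.array(r[0])/1000,.07]))
for q in(p,ctrl.snapshot('side')):
  for t in('radio_mid','radio_rear'):
    for r in ctrl.pinpoint(q,t)[:4]:
      c=toC(w(q,r['centre']))
      if abs(c[1])<.06: print(t,c,r['conf'])
```

```text
t 7.3833 tcpC [-0.2022 -0.0054  0.1505] F [ 0.  -0.6 -0.5] gap 0.064
shift cm (tool now) [10.55  0.04 -0.34] shift (tool final) [10.55  0.04  0.22] turn deg [0.01 3.01 0.01]
10 ((560.1077880859375, 0.4397626519203186), (18.07401466369629, 0.04396823048591614), 1.1021775007247925) [-0.0947  0.006   0.07  ]
radio_mid [-0.1299 -0.0078  0.0408] 0.61
radio_rear [-0.0864 -0.0153  0.0425] 0.71
```

>>> {"method": "apply_moves", "body": {"targets": [2.1,0,-0.1,0,0,0,2.2,0,-0.1,0,0,0,2.2,0,-0.1,0,0,0,2.2,0,-0.1,0,0,0,1.8,0,-0.1,0,0,0]}}

```text
time_s: 8.1
tcp_pos: [0.4568, -0.0296, 0.0437]
tcp_rot: [-0.062, 0.686, 0.065, 0.722]
contact_force: [-0.2, -0.7, -0.1]
finger_gap: 0.0702
```

>>> {"method": "apply_moves", "body": {"targets": [0,0,0.2,0,0,0,0,0,0.3,0,0,0,0,0,0.3,0,0,0,0,0,0.3,0,0,0,0,0,0.3,0,0,0]}}

```text
time_s: 8.52
tcp_pos: [0.4721, -0.0271, 0.047]
tcp_rot: [-0.062, 0.685, 0.065, 0.723]
contact_force: [0.2, 1.0, -0.4]
finger_gap: 0.07
```

Run:
```python
from h import *
plan(-.18,-.005,.045,1)
S=ctrl.snapshot('side'); cv2.imwrite('pics/s4.png',cv2.resize(S['image'][150:310,200:420],(660,480))[:,:,::-1])
```

```text
t 8.5167 tcpC [-0.1861 -0.0054  0.047 ] F [ 0.2  1.  -0.4] gap 0.07
shift cm (tool now) [0.24 0.04 0.6 ] shift (tool final) [0.2  0.04 0.61] turn deg [0.02 3.16 0.03]
```

View pics/s4.png

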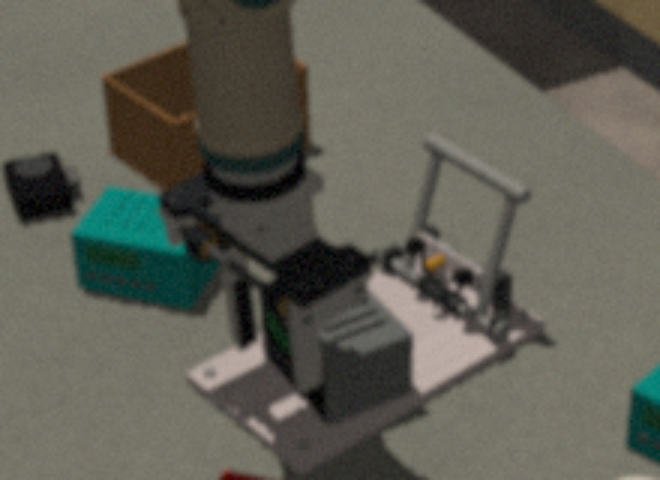

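>>> {"method": "apply_moves", "body": {"targets": [0.03,0,0.3,0,0,0,0.03,0,0.3,0,0,0,0.03,0,0.3,0,0,0,0.03,0,0.3,0,0,0,0.03,0,0.3,0,0,0]}}

```text
time_s: 8.98
tcp_pos: [0.4828, -0.0258, 0.045]
tcp_rot: [-0.061, 0.687, 0.064, 0.721]
contact_force: [-4.4, -2.4, 3.3]
finger_gap: 0.0701
```

>>> {"method": "apply_moves", "body": {"targets": [0.02,0,0.3,0,0,0,0.02,0,0.3,0,0,0,0.02,0,0.3,0,0,0,0.02,0,0.3,0,0,0,0.02,0,0.3,0,0,0]}}

```text
time_s: 9.4
tcp_pos: [0.4959, -0.0233, 0.0446]
tcp_rot: [-0.062, 0.689, 0.064, 0.72]
contact_force: [-7.9, -2.1, 6.5]
finger_gap: 0.07
```

```bash
cat >> h.py <<'E'
def look():
    for n in('side','top'):
        q=ctrl.snapshot(n); o=[]
        for t in('radio_mid','radio_rear','bar'):
            for r in ctrl.pinpoint(q,t)[:4]:
                c=toC(w(q,r['centre']))
                if abs(c[1])<.06: o.append((t,c,round(r['conf'],2)))
        print(n,*o)
    S=ctrl.snapshot('side')
    P,u,v=cloud(S,np.ones((480,640),bool)); C=np.c_[(P[:,:2]-H)@cx_,(P[:,:2]-H)@cy_,P[:,2]]
    k=C[(C[:,0]>-.19)&(C[:,0]<.0)&(abs(C[:,1])<.09)&(C[:,2]>.066)&(C[:,2]<.08)]
    # right side face of the radio: yaw and extent
    f=C[(C[:,0]>-.16)&(C[:,0]<-.0)&(C[:,1]<-.04)&(C[:,1]>-.085)&(C[:,2]>.02)&(C[:,2]<.065)]
    if len(f)>30:
        l=cv2.fitLine(f[:,:2].astype(np.float32),cv2.DIST_HUBER,0,.001,.001).ravel(); print('side face yaw',np.degrees(np.arctan(l[1]/l[0])).round(1),'y',np.median(f[:,1]).round(4),'x',np.percentile(f[:,0],[2,98]).round(4),len(f))
    e=[]
    for y in np.arange(-.06,.05,.01):
        s=k[abs(k[:,1]-y)<.005]
        if len(s)>5: e.append((round(y,3),s[:,0].max().round(4)))
    if len(e)>3: print('rear edge x(y):',*e,'yaw',np.degrees(np.arctan(np.polyfit(*zip(*e),1)[0])).round(1))
E
python3 -c "
from h import *
plan(-.1,-.005,.045,1); look()"
```

```text
t 9.4 tcpC [-0.1621 -0.0059  0.0446] F [-7.9 -2.1  6.5] gap 0.07
shift cm (tool now) [0.23 0.1  6.2 ] shift (tool final) [-0.04  0.09  6.21] turn deg [-0.07  2.52  0.01]
side ('radio_mid', array([-0.111 , -0.004 ,  0.0415]), 0.94) ('radio_rear', array([-0.0697, -0.0056,  0.0435]), 0.88) ('bar', array([ 0.0363, -0.0002,  0.132 ]), 0.7)
top ('bar', array([0.035 , 0.0051, 0.1332]), 0.57)
side face yaw -0.6 y -0.0595 x [-0.1537 -0.0016] 492
rear edge x(y): (np.float64(-0.06), np.float64(-0.0726)) (np.float64(-0.05), np.float64(-0.0709)) (np.float64(-0.04), np.float64(-0.0711)) (np.float64(-0.03), np.float64(-0.0044)) (np.float64(-0.02), np.float64(-0.0008)) (np.float64(-0.01), np.float64(-0.0179)) (np.float64(0.0), np.float64(-0.139)) (np.float64(0.01), np.float64(-0.1365)) (np.float64(0.02), np.float64(-0.1411)) (np.float64(0.03), np.float64(-0.0048)) (np.float64(0.04), np.float64(-0.1367)) yaw -31.3
```

>>> {"method": "apply_moves", "body": {"targets": [-0.12,0,0.05,0,0,0,-0.12,0,0.2,0,0,0,-0.1,0,0.2,0,0,0,-0.05,0,0.2,0,0,0,0,0,0.2,0,0,0]}}

```text
time_s: 10.27
tcp_pos: [0.5086, -0.0201, 0.0494]
tcp_rot: [-0.062, 0.686, 0.065, 0.722]
contact_force: [-3.2, -1.1, -2.0]
finger_gap: 0.0703
```

Run:
```python
from h import *
plan(-.1,-.005,.045,1)
for n in('side','top'):
    S=ctrl.snapshot(n); P,u,v=cloud(S,np.ones((480,640),bool)); C=np.c_[(P[:,:2]-H)@cx_,(P[:,:2]-H)@cy_,P[:,2]]
    for y in(-.03,0,.03):
        f=C[(C[:,0]>-.05)&(C[:,0]<.03)&(abs(C[:,1]-y)<.01)&(C[:,2]>.056)&(C[:,2]<.072)]
        print(n,y,len(f),np.percentile(f[:,0],[0,5,25,50]).round(4) if len(f) else '')
    if n=='side': cv2.imwrite('pics/s5.png',cv2.resize(S['image'][190:290,270:410],(784,560),interpolation=cv2.INTER_CUBIC)[:,:,::-1])
```

```text
t 10.2667 tcpC [-0.149  -0.0051  0.0494] F [-3.2 -1.1 -2. ] gap 0.07
shift cm (tool now) [0.69 0.   4.88] shift (tool final) [0.44 0.01 4.9 ] turn deg [ 0.03  3.   -0.01]
side -0.03 60 [-0.0152 -0.0143 -0.0104 -0.0031]
side 0 53 [-0.0206 -0.019  -0.0127 -0.0027]
side 0.03 42 [-0.0161 -0.0146 -0.0091 -0.0033]
top -0.03 124 [-0.0144 -0.0132 -0.0064  0.0018]
top 0 122 [-0.0172 -0.0153 -0.0069  0.0018]
top 0.03 101 [-0.0088 -0.0073 -0.0008  0.0029]
```

View pics/s5.png

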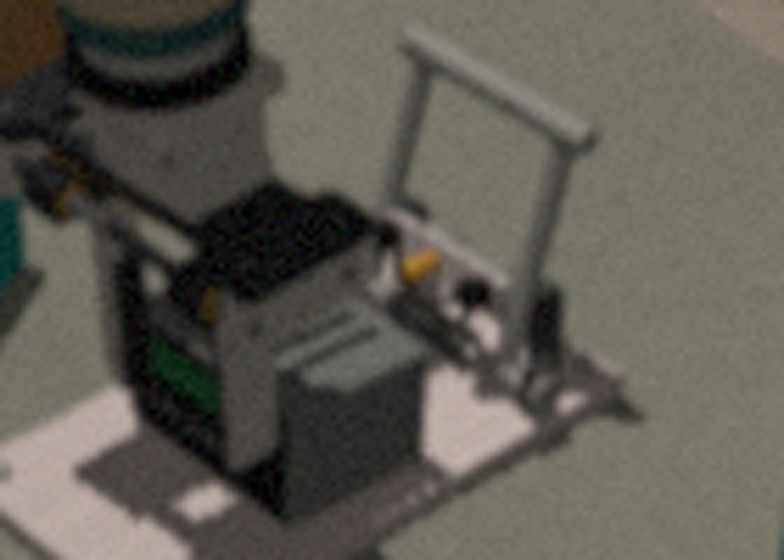

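>>> {"method": "apply_moves", "body": {"targets": [0.02,0,0.3,0,0,0,0.02,0,0.3,0,0,0,0.02,0,0.3,0,0,0,0.02,0,0.3,0,0,0,0.02,0,0.3,0,0,0]}}

```text
time_s: 10.78
tcp_pos: [0.521, -0.018, 0.0491]
tcp_rot: [-0.062, 0.687, 0.065, 0.721]
contact_force: [-7.7, -0.4, 5.8]
finger_gap: 0.0702
```

>>> {"method": "apply_moves", "body": {"targets": [0.01,0,0.3,0,0,0,0.01,0,0.3,0,0,0,0.01,0,0.3,0,0,0,0.01,0,0.2,0,0,0,0.01,0,0.2,0,0,0]}}

```text
time_s: 11.2
tcp_pos: [0.5361, -0.0152, 0.0492]
tcp_rot: [-0.062, 0.686, 0.065, 0.722]
contact_force: [-4.0, -1.9, -0.5]
finger_gap: 0.0703
```

```bash
python3 -c "
from h import *
plan(-.106,-.005,.048,1); look()"
```

```text
t 11.2 tcpC [-0.1211 -0.0051  0.0492] F [-4.  -1.9 -0.5] gap 0.07
shift cm (tool now) [0.2  0.01 1.5 ] shift (tool final) [0.12 0.01 1.51] turn deg [ 0.03  2.99 -0.  ]
side ('radio_mid', array([-0.0676, -0.0025,  0.0409]), 0.6) ('radio_rear', array([-0.0292, -0.0065,  0.0437]), 0.59) ('bar', array([0.035 , 0.0006, 0.1317]), 0.91)
top ('bar', array([0.035 , 0.0038, 0.1321]), 0.59)
side face yaw -2.6 y -0.0591 x [-0.1289 -0.0015] 504
rear edge x(y): (np.float64(-0.06), np.float64(-0.0326)) (np.float64(-0.05), np.float64(-0.0307)) (np.float64(-0.04), np.float64(-0.0078)) (np.float64(-0.03), np.float64(-0.0055)) (np.float64(-0.02), np.float64(-0.0338)) (np.float64(-0.01), np.float64(-0.0163)) (np.float64(0.0), np.float64(-0.095)) (np.float64(0.01), np.float64(-0.09)) (np.float64(0.02), np.float64(-0.093)) (np.float64(0.03), np.float64(-0.0941)) (np.float64(0.04), np.float64(-0.0897)) yaw -43.0
```

>>> {"method": "apply_moves", "body": {"targets": [0,0,0.2,0,0,0,0,0,0.2,0,0,0,0,0,0.15,0,0,0,0,0,0.15,0,0,0,0,0,0.1,0,0,0]}}

```text
time_s: 12.07
tcp_pos: [0.5434, -0.014, 0.0495]
tcp_rot: [-0.062, 0.686, 0.065, 0.722]
contact_force: [-2.9, -0.5, -2.4]
finger_gap: 0.07
```

>>> {"method": "apply_moves", "body": {"targets": [0,0,0.1,0,0,0,0,0,0.1,0,0,0,0,0,0.1,0,0,0,0,0,0.1,0,0,0,0,0,0,0,0,0]}}

```text
time_s: 12.48
tcp_pos: [0.548, -0.0131, 0.0498]
tcp_rot: [-0.062, 0.686, 0.065, 0.722]
contact_force: [-3.3, -0.9, -1.8]
finger_gap: 0.0699
```

```bash
python3 -c "
from h import *
plan(-.106,-.005,.048,1); look()"
```

```text
t 12.4833 tcpC [-0.109  -0.0052  0.0498] F [-3.3 -0.9 -1.8] gap 0.07
shift cm (tool now) [0.2  0.02 0.29] shift (tool final) [0.18 0.02 0.3 ] turn deg [ 0.02  3.01 -0.  ]
side ('radio_mid', array([-0.056 , -0.004 ,  0.0403]), 0.91) ('radio_rear', array([-0.013 , -0.0054,  0.0439]), 0.87) ('bar', array([ 0.0372, -0.    ,  0.1336]), 0.64)
top ('bar', array([0.0343, 0.0015, 0.1363]), 0.8)
side face yaw -4.2 y -0.0589 x [-0.1173 -0.0018] 477
rear edge x(y): (np.float64(-0.06), np.float64(-0.0217)) (np.float64(-0.05), np.float64(-0.0201)) (np.float64(-0.04), np.float64(-0.0104)) (np.float64(-0.03), np.float64(-0.0049)) (np.float64(-0.02), np.float64(-0.0021)) (np.float64(-0.01), np.float64(-0.0082)) (np.float64(0.0), np.float64(-0.0098)) (np.float64(0.01), np.float64(-0.0807)) (np.float64(0.02), np.float64(-0.0746)) (np.float64(0.03), np.float64(-0.0822)) (np.float64(0.04), np.float64(-0.0782)) yaw -38.7
```

>>> {"method": "apply_moves", "body": {"targets": [0,0,0.08,0,0,0,0,0,0.08,0,0,0,0,0,0.08,0,0,0,0,0,0.08,0,0,0,0,0,0,0,0,0]}}

```text
time_s: 13.35
tcp_pos: [0.5511, -0.0126, 0.05]
tcp_rot: [-0.062, 0.685, 0.065, 0.723]
contact_force: [-2.8, -0.7, -2.6]
finger_gap: 0.0702
```

>>> {"method": "apply_moves", "body": {"targets": [0,0,0.08,0,0,0,0,0,0.08,0,0,0,0,0,0.08,0,0,0,0,0,0,0,0,0,0,0,0,0,0,0]}}

```text
time_s: 13.77
tcp_pos: [0.5517, -0.0125, 0.0499]
tcp_rot: [-0.062, 0.687, 0.065, 0.721]
contact_force: [-5.6, -1.8, -1.0]
finger_gap: 0.0697
```

>>> {"method": "apply_moves", "body": {"targets": [0,0,0.06,0,0,0,0,0,0.06,0,0,0,0,0,0,0,0,0,0,0,0,0,0,0,0,0,0,0,0,0]}}

```text
time_s: 14.18
tcp_pos: [0.5518, -0.0125, 0.0499]
tcp_rot: [-0.062, 0.687, 0.065, 0.721]
contact_force: [-7.8, -1.4, 1.8]
finger_gap: 0.0703
```

Run:
```python
from h import *
plan(-.106,-.005,.048,1); look(); print(ctrl.read_state()['ft_torque'].round(2))
```

```text
t 14.1833 tcpC [-0.1052 -0.0052  0.0499] F [-7.8 -1.4  1.8] gap 0.07
shift cm (tool now) [ 0.18  0.02 -0.09] shift (tool final) [ 0.19  0.02 -0.08] turn deg [ 0.01  2.71 -0.01]
side ('radio_mid', array([-0.0548, -0.0028,  0.0413]), 0.72) ('radio_rear', array([-0.0114, -0.0067,  0.0451]), 0.81) ('bar', array([ 0.0344, -0.0007,  0.1324]), 0.89)
top ('bar', array([0.0315, 0.0029, 0.1346]), 0.76)
side face yaw -4.0 y -0.0592 x [-0.1132 -0.0014] 482
rear edge x(y): (np.float64(-0.06), np.float64(-0.017)) (np.float64(-0.05), np.float64(-0.0146)) (np.float64(-0.04), np.float64(-0.0113)) (np.float64(-0.03), np.float64(-0.0096)) (np.float64(-0.02), np.float64(-0.0154)) (np.float64(-0.01), np.float64(-0.0176)) (np.float64(0.0), np.float64(-0.0824)) (np.float64(0.01), np.float64(-0.07)) (np.float64(0.02), np.float64(-0.069)) (np.float64(0.03), np.float64(-0.074)) (np.float64(0.04), np.float64(-0.0743)) yaw -38.8
[-0.37  1.9   0.09]
```

>>> {"method": "apply_moves", "body": {"targets": [0,0,-0.3,0,0,0,0,0,-0.7,0,0,0,0,0,-1.5,0,0,0,0,0,-2,0,0,0,0,0,-1.5,0,0,0]}}

```text
time_s: 15.05
tcp_pos: [0.4967, -0.0226, 0.0478]
tcp_rot: [-0.062, 0.684, 0.065, 0.724]
contact_force: [-0.8, -0.5, 0.1]
finger_gap: 0.0704
```

>>> {"method": "apply_moves", "body": {"targets": [-3,0,-2,0,0,0,-3.5,0,-2,0,0,0,-3.5,2,0,0,0,0,-2,4,0,0,0,0,0,4,0,0,0,0]}}

```text
time_s: 15.47
tcp_pos: [0.4376, 0.0653, 0.1683]
tcp_rot: [-0.06, 0.681, 0.064, 0.727]
contact_force: [1.9, 0.3, -0.7]
finger_gap: 0.0698
```

>>> {"method": "apply_moves", "body": {"targets": [0,4,0,0,0,0,0,4,0,0,0,0,0,4,0,0,0,0,0,4,0,0,0,0,0,2,0,0,0,0]}}

```text
time_s: 15.88
tcp_pos: [0.401, 0.2491, 0.1648]
tcp_rot: [-0.062, 0.683, 0.07, 0.724]
contact_force: [-0.3, 1.2, 0.6]
finger_gap: 0.0701
```

Run:
```python
from h import *
plan(-.106,-.005,.048,1)
im=[]
for n in('side','top'):
    q=ctrl.snapshot(n)
    for t in('radio_mid','radio_rear','bar'):
        for r in ctrl.pinpoint(q,t)[:4]:
            c=toC(w(q,r['centre']))
            if abs(c[1])<.06: print(n,t,c,r['conf'])
    P,u,v=cloud(q,np.ones((480,640),bool)); C=np.c_[(P[:,:2]-H)@cx_,(P[:,:2]-H)@cy_,P[:,2]]
    k=C[(C[:,0]>-.12)&(C[:,0]<-.02)&(abs(C[:,1])<.09)&(C[:,2]>.068)&(C[:,2]<.079)]
    r=cv2.minAreaRect((k[:,:2]*1000).astype(np.float32)); print(n,'radio top in cradle frame',r)
    im.append(q['image'][160:280,260:400])
cv2.imwrite('pics/f.png',np.hstack([cv2.resize(a,(400,343),interpolation=cv2.INTER_CUBIC) for a in im])[:,:,::-1])
```

```text
t 15.8833 tcpC [-0.2067  0.2791  0.1648] F [-0.3  1.2  0.6] gap 0.07
shift cm (tool now) [ 12.08 -28.53   9.2 ] shift (tool final) [ 11.68 -28.41  10.07] turn deg [ 0.35  3.37 -0.34]
side radio_mid [-0.0545 -0.0032  0.0404] 0.71
side radio_rear [-0.0104 -0.0071  0.0431] 0.85
side bar [3.300e-02 1.000e-04 1.337e-01] 0.9
side radio top in cradle frame ((-60.07633972167969, -6.3984375), (79.88773345947266, 114.52029418945312), 0.15245360136032104)
top radio_mid [-0.0562  0.0002  0.0421] 0.87
top radio_rear [-0.0135 -0.0018  0.0411] 0.89
top bar [0.0314 0.003  0.1339] 0.81
top radio top in cradle frame ((-58.232940673828125, -4.066234588623047), (109.9478988647461, 76.47213745117188), 89.95262908935547)
```

View pics/f.png

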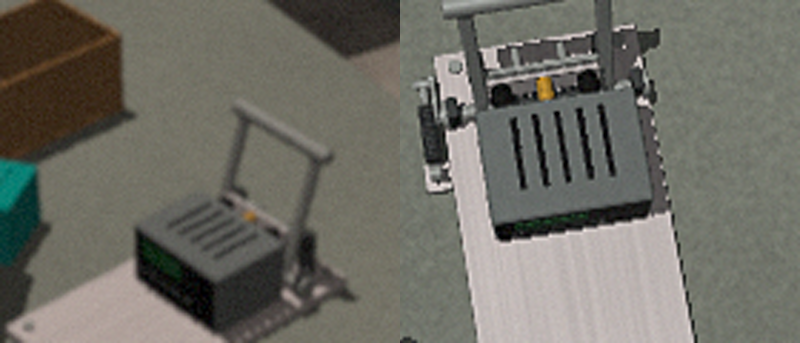

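```bash
python3 -c "
from h import *
print(ctrl.close_job())"
```

```text
the job is handed in; nothing more can be done
None
```

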